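# Shut down the hob, clear the kettle, reset the stop button

### The arm

A 7-joint arm with a two-finger parallel gripper is mounted at the origin on a cart in front of the work surface, level with it; the furniture and walls round the work are solid. World frame = base frame: x ahead of the robot, y to its left, z up, the work surface at z = 0. Lengths are in m, angles in rad, forces in N, time in s.
With the tool pointing down it reaches from about 0.425 to 0.875 m from the base axis. Payload 9.9 kg.
Tool frame: the origin (TCP) lies between the finger pads; the fingertips stand 17 mm ahead of it and the grasp point (between the pads) lies 2 mm behind it (r.tcp_to_tips is the distance from the TCP to the fingertips, in m); z points along the fingers, y is the line along which they close (so a half turn about z gives the same grasp; the last joint's range is limited). The gripper opens to 85 mm and grips with 20 to 120 N. Pads are 22 mm wide; open, the fingers measure 114 mm over their backs; the gripper's body (76 mm by 85 mm) begins 54 mm behind the grasp point. The pads swing forward as they close: fully open they stand 13 mm farther back than shut.
Start: joints at [1.138, 0.576, 0.025, 1.437, -0.015, 1.129, -0.057], TCP at [0.231, -0.634, 0.248] pointing down, gripper open.
Joint ranges: [-2.76, 2.76], [-0.34, 2.15], [-1.52, 1.57], [0.19, 2.46], [-1.09, 4.23], [0.17, 1.99], [-2.82, 2.82]. Speed limits (rad/s): [2.22, 2.22, 3.01, 3.01, 3.14, 3.14, 3.14].

### API

Orientations are given as a 3x3 rotation matrix whose columns are the frame's x, y, z axes.
In Python, from workcell import r, read_camera, camera_params, nets gives the robot as it stands.
- The arm moves only by the shell command python3 -m inch 'ROWS' [FORCE]. ROWS is text: rows parted by semicolons, each of 7 numbers parted by spaces: the shift along the tool's x, y, z in cm, then the turn, a rotation vector about the tool's x, y, z in degrees, then the opening in per cent of the stroke, from 0 (shut) to 100 (fully open). A call has 1 to 5 rows; each row shifts and turns the commanded pose from where the row before left it, along the tool's axes as they then stand; what a row does not reach is not made up. A row lasts 1/12 s, in which the tool goes at most 41.7 mm and 7.16 degrees, less where a joint would pass 70% of its speed; a pose out of reach is approached as far as the arm can. A call is refused whole if a number of a shift passes 4.17 or a number of a turn 7.16, either way. A call with a gripper value outside its range is refused whole. The fingers move at their own pace and stop on an object; FORCE is the grip in N (left out, the last holds). Time passes only in rows, so rows that do not move let the fingers close. It gives the time, the measured TCP pose, the force, the opening and the grip force at its end, in the units of the state.
- r.state(): the state, without advancing time (a new reading comes with each control period).
- read_camera(name): name is "side" or "top"; returns the picture (420x560x3 uint8, red, green, blue); there is no depth.
- camera_params(name): a dict with "camera_matrix" (3x3 intrinsics, pixels), "cam_to_world" (4x4, takes a point from camera to world coordinates). Camera axes: x right, y up, looking along -z (the intrinsics and any distortion apply to the point x, -y, -z); pixel columns grow to the right and rows downward; lengths in m; the calibration is good to about 2 mm. A picture is of the moment at which its call begins. camera_params takes no time and is no camera call.
- r.hand_in(): hands the job in; it is judged then, once.
Trained networks look in the newest picture that a camera, given by its name, has taken for a name from the list of things; names that differ only in an ending like _2 or _b are one class to them, and where a whole thing is asked for, a point or a joint stands for the part that bears it (a point fixed in the world has none). Each returns a list of dicts, best first, with "confidence" (0 to 1); they miss things now and then, are a little off and sometimes report something else, mostly with a low value. They report only what shows in the picture. A call takes as long as a camera call.
- nets.spot_in(thing, camera): "box" ([left, top, right, bottom] in pixels, round what is visible of it).
- nets.tip_of(thing, camera): "xy" ([column, row] in pixels: a listed point, or the origin of a listed thing).
The state is a dict: "time": time; "q": joint angles; "joint_velocities": joint speeds; "joint_efforts": joint torques, N m; "tool_pos": TCP position; "eef_rot": TCP orientation; "wrist_force": force on the tool from outside, world axes, zero at the start; "wrist_torque": the same for the moment, N m; "grip_width": finger opening in m; "finger_force": force on a finger pad.
Only numpy, scipy, OpenCV 4.12 (cv2) and the standard library are available. Lean on these libraries where they do the work, as an engineer would, in place of code of your own. Each camera call takes 0.05 s, during which the arm holds its last target. There are 200 camera calls.

### The job

Shut the portable hob down by pressing its red mushroom stop button until it latches down. Then lift the kettle off the ring by its handle and stand it upright in the middle of the cork trivet, and after that twist the stop button clockwise until it pops back up, so that the hob is ready for use again. Keep the kettle upright throughout and leave the other things where they are.

Things in the scene. Friction and masses are not known exactly. Their poses are not given: they have to be found in the camera images.
- hob: portable hob, white box with a dark top, fixed to the worktop, 350 (x) x 250 (y) x 55 mm high; origin under its centre; its local -x side (the control side with the button) faces the robot, its ring lies on the +x side
- ring_centre (a point): centre of the top face of the hob's round black heating ring (184 mm across, 59 mm above the worktop), 80 mm along the hob's +x from the hob's centre; the kettle stands here at first
- stop_top (a point): top centre of the red ribbed mushroom button: round head 50 mm across, 24 mm thick, at the hob's local x -125 mm, y 0. Head top is 101 mm above the worktop when up, 91 mm when latched. The yellow collar under it is 72 mm across, its top 61 mm above the worktop, so 6 mm below the head when latched. Grip the head from above across its diameter, at any yaw
- stop_press (a joint): how far the button is down, m: 0 = up, 0.010 = fully down. Over-centre spring: needs about 5 N (6 to 8 N at speed); pushed less than 6 mm it springs back up, pushed farther it snaps to 0.010 and stays latched there by itself
- stop_twist (a joint): how far the head is turned clockwise seen from above, rad: 0 to 1.2 (end stop). A weak spring turns it back to 0 when let go. While latched, turning lifts the head 5 mm per rad; past about 0.8 rad the latch lets go and the head pops up (at once, or when the fingers that hold it open)
- kettle: whitish-grey stove kettle, 0.7 kg (may vary by a quarter), 206 (local x) x 243 (local y) x 235 mm high; round body and base about 198 mm across, spout towards local +y; fixed lid. A black arched handle runs over the top in the local y-z plane. Origin at its underside, 19 mm along +y from the centre of its base; local z is up
- kettle_base (a point): centre of the kettle's round base, at its underside
- kettle_handle (a point): the place to grip the kettle, in the highest part of its arched handle, 222 mm above its underside and 12 mm below the handle's top; the handle is 26 mm wide here (grip it along the kettle's local x, from above), and the kettle hangs nearly level from it
- trivet: round cork trivet 220 mm across and 14 mm thick, fixed to the worktop; origin under its centre
- trivet_top (a point): centre of the trivet's top face
- lilac_jar: small open lilac jar, 97 mm across and 65 mm high, stands between hob and trivet, towards the back; origin under its centre; leave alone
- lilac_lid: lilac jar lid, 72 mm across and 27 mm high, lies between hob and trivet; origin under its centre; leave alone
- mug: black and white mug, 82 mm across, 97 mm high, at the far right; origin under its centre; leave alone

How it is judged:
On the way, in this order (a step that is already met when the one before it is completed fails the run):
1. the stop button is latched down and let go, with the kettle still on the ring (value of joint stop_press above 0.008 m and contact force between each of the arm, the fingers and hob below 0.1 N and horizontal distance between kettle_base and ring_centre below 0.03 m and z of kettle_base in the frame of ring_centre below 0.006 m), for 0.1 s.
2. the kettle stands upright on the middle of the trivet and is let go, with the stop button still latched (horizontal distance between kettle_base and trivet_top below 0.03 m and z of kettle_base in the frame of trivet_top below 0.006 m and angle between kettle's own z axis and vertical below 0.08 rad and linear speed of kettle below 0.03 m/s and contact force between the fingers and kettle below 0.1 N and value of joint stop_press above 0.008 m), for 0.2 s.
3. the head of the stop button has been turned clockwise far enough to unlatch (value of joint stop_twist above 0.7 rad), for 0.05 s.
At the end, for the whole second after the job is handed in: the stop button is up again (within 2 mm) and the kettle stands upright (within 0.08 rad), at rest and let go, on the trivet with its base centre within 30 mm of the trivet's centre (horizontal distance between kettle_base and trivet_top below 0.03 m and z of kettle_base in the frame of trivet_top below 0.006 m and angle between kettle's own z axis and vertical below 0.08 rad and linear speed of kettle below 0.03 m/s and contact force between the fingers and kettle below 0.1 N and value of joint stop_press below 0.002 m); the robot touches nothing.
It fails at once if the kettle is tipped more than 0.4 rad (angle between kettle's own z axis and vertical above 0.4 rad).
It fails at once if the small lilac jar is moved by more than 30 mm (distance of lilac_jar from where it was at the start of the episode above 0.03 m).
It fails at once if the lilac jar lid is moved by more than 30 mm (distance of lilac_lid from where it was at the start of the episode above 0.03 m).
It fails at once if the mug is moved by more than 30 mm (distance of mug from where it was at the start of the episode above 0.03 m).
It also fails if it takes over 59 s, if anything falls off the work surface, if the arm or the gripper's body presses on something with over 40 N, if the wrist force passes 120 N, or if a joint passes its speed limit or range.

## Working session

There is one attempt and no reset: what is moved stays moved. The work goes in short steps, Python scripts to look and compute and a shell command to move; the robot and the scene stay as the last step left them, time stands still between calls to the robot, and variables do not carry over. Pictures are saved under pics/ and viewed, at most 12 in all, crops included, and the job is handed in when it is done.

```bash
mkdir -p pics
cat > h.py <<'E'
import numpy as np, cv2
from workcell import r, read_camera, camera_params, nets
def ray(cam,xy):
    p=camera_params(cam); K=np.array(p["camera_matrix"]); T=np.array(p["cam_to_world"])
    d=p.get("distortion"); 
    u=cv2.undistortPoints(np.array([[xy]],float),K,None if d is None else np.array(d))[0,0]
    v=T[:3,:3]@np.array([u[0],-u[1],-1]); return T[:3,3],v
def at(cam,xy,z):
    o,v=ray(cam,xy); return o+v*(z-o[2])/v[2]
def proj(cam,P):
    p=camera_params(cam); K=np.array(p["camera_matrix"]); T=np.array(p["cam_to_world"])
    c=T[:3,:3].T@(np.array(P)-T[:3,3]); c=np.array([c[0],-c[1],-c[2]]); q=K@c; return q[:2]/q[2]
def snap(cam,f):
    im=read_camera(cam); cv2.imwrite(f"pics/{f}.png",im[:,:,::-1]); return im
E
python3 - <<'E'
from h import *
np.set_printoptions(precision=3,suppress=True)
a=snap("top","t0");b=snap("side","s0")
cv2.imwrite("pics/both.png",cv2.resize(np.hstack([a,b])[:,:,::-1],(800,300)))
for c in("top","side"):
    print(camera_params(c).keys(), np.array(camera_params(c)["cam_to_world"]))
    for n,z in [("hob",0),("ring_centre",.059),("stop_top",.101),("kettle",.059),("kettle_base",.059),("kettle_handle",.281),("trivet",0),("trivet_top",.014),("lilac_jar",0),("lilac_lid",0),("mug",0)]:
        for d in nets.tip_of(n,c)[:2]: print(c,n,round(d["confidence"],2),np.array(d["xy"]),at(c,d["xy"],z))
s=r.state();print(s["time"],s["tool_pos"],s["eef_rot"],s["grip_width"])
E
```

```text
dict_keys(['camera_matrix', 'cam_to_world']) [[-0.3    0.835 -0.461 -0.117]
 [-0.954 -0.267  0.138  0.092]
 [-0.008  0.481  0.877  1.508]
 [ 0.     0.     0.     1.   ]]
top hob 0.85 [197.6 263. ] [0.563 0.181 0.   ]
top stop_top 0.63 [196. 289.] [0.438 0.198 0.101]
top kettle 0.92 [177.9 237.1] [0.643 0.218 0.059]
top kettle 0.39 [260.7 255.1] [ 0.502 -0.018  0.059]
top kettle_handle 0.88 [180.3 204.4] [0.625 0.172 0.281]
top trivet 0.82 [328.3 226.7] [ 0.558 -0.27   0.   ]
top trivet 0.33 [322.2 229.7] [ 0.553 -0.246  0.   ]
top trivet_top 0.64 [326.2 228.1] [ 0.548 -0.258  0.014]
top lilac_jar 0.59 [252.7 206.3] [ 0.711 -0.048  0.   ]
top lilac_lid 0.66 [261.2 258.1] [ 0.516 -0.022  0.   ]
top mug 0.92 [378.5 208.4] [ 0.571 -0.459  0.   ]
dict_keys(['camera_matrix', 'cam_to_world']) [[-0.911  0.19  -0.365  0.129]
 [-0.411 -0.394  0.822  0.969]
 [ 0.013  0.899  0.437  0.771]
 [ 0.     0.     0.     1.   ]]
side hob 0.81 [251.6 316.4] [0.558 0.186 0.   ]
side stop_top 0.59 [292.6 303.2] [0.43  0.2   0.101]
side kettle 0.82 [222.9 296. ] [0.636 0.205 0.059]
side kettle_handle 0.63 [226.3 217.6] [0.64  0.161 0.281]
side trivet 0.94 [306.3 247.7] [ 0.55  -0.224  0.   ]
side trivet_top 0.58 [308.4 237.5] [ 0.562 -0.273  0.014]
side trivet_top 0.33 [248.5 317.3] [0.556 0.207 0.014]
side lilac_jar 0.66 [239.9 260.3] [ 0.727 -0.049  0.   ]
side lilac_jar 0.32 [221.2 297.9] [0.678 0.152 0.   ]
side lilac_lid 0.64 [296.2 281.1] [ 0.507 -0.021  0.   ]
side mug 0.95 [324.2 219.3] [ 0.564 -0.464  0.   ]
side mug 0.41 [288.5 301.7] [0.489 0.083 0.   ]
1.2 [ 0.231 -0.634  0.248] [[ 0.94   0.342  0.   ]
 [ 0.342 -0.94   0.   ]
 [ 0.    -0.    -1.   ]] 0.08530665656200047
```

View pics/t0.png

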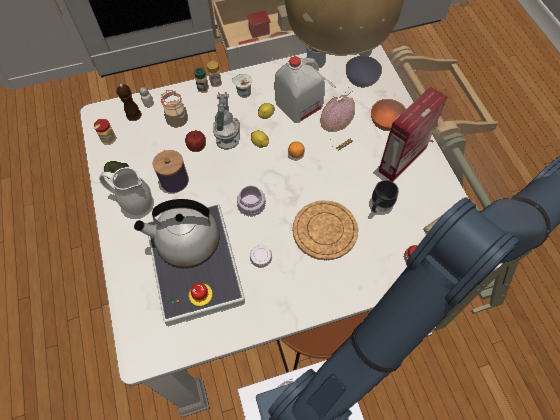

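View pics/s0.png

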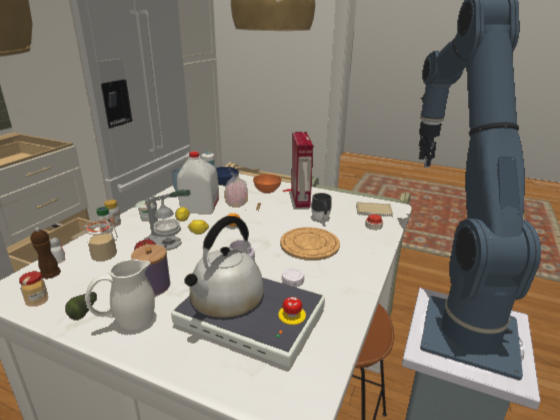

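```bash
cat >> h.py <<'E'
def tri(a,b):
    o1,v1=ray("top",a);o2,v2=ray("side",b)
    t=np.linalg.lstsq(np.c_[v1,-v2],o2-o1,rcond=None)[0]
    p,q=o1+t[0]*v1,o2+t[1]*v2
    return (p+q)/2,np.linalg.norm(p-q)
def blob(im,lo,hi,box):
    h=cv2.cvtColor(im,cv2.COLOR_RGB2HSV);h[:,:,0]=(h[:,:,0].astype(int)+20)%180
    m=cv2.inRange(h,lo,hi);z=np.zeros_like(m);x0,y0,x1,y1=box;z[y0:y1,x0:x1]=m[y0:y1,x0:x1]
    c=max(cv2.findContours(z,cv2.RETR_EXTERNAL,cv2.CHAIN_APPROX_NONE)[0],key=cv2.contourArea)
    return c
E
python3 - <<'E'
from h import *
np.set_printoptions(precision=3,suppress=True)
I={c:cv2.imread(f"pics/{f}.png")[:,:,::-1].copy() for c,f in(("top","t0"),("side","s0"))}
B={"top":dict(btn=(180,275,220,312),tri=(285,195,365,265)),"side":dict(btn=(270,290,315,328),tri=(270,222,348,263))}
R={}
for c in I:
    for n,lo,hi,k,z in(("red",(10,130,60),(30,255,255),"btn",.09),("yel",(40,130,100),(56,255,255),"btn",.061),("tri",(22,70,60),(48,255,255),"tri",.012)):
        C=blob(I[c],lo,hi,B[c][k]); C=cv2.convexHull(C)
        # map hull to plane, fit circle by min enclosing
        P=np.array([at(c,p[0],z)[:2] for p in C.astype(float)])
        e=cv2.minEnclosingCircle((P*1000).astype(np.float32)); R[c,n]=cv2.fitEllipse(C)[0]
        print(c,n,R[c,n],cv2.contourArea(C),"circle",e)
print(tri(R["top","red"],R["side","red"]))
def crop(c,x,y,w,h,s):return cv2.resize(I[c][y:y+h,x:x+w],None,fx=s,fy=s,interpolation=cv2.INTER_CUBIC)
o=np.hstack([crop("top",125,185,130,150,3),crop("side",165,205,133,150,3)])
cv2.imwrite("pics/c0.png",o[:,:,::-1]);print(o.shape)
# hob guess outline
for yaw in(-.2,-.1,0,.1):pass
E
```

```text
top red (198.52841186523438, 290.8551025390625) 201.5 circle ((434.1919250488281, 192.648681640625), 26.22991180419922)
top yel (200.41249084472656, 294.4687194824219) 364.5 circle ((433.0831604003906, 192.05181884765625), 36.18978500366211)
top tri (324.8017578125, 229.58956909179688) 2993.5 circle ((549.1026000976562, -252.9973602294922), 110.25048828125)
side red (291.98583984375, 305.2211608886719) 243.0 circle ((434.174560546875, 194.57925415039062), 32.92649841308594)
side yel (291.5307922363281, 314.7622375488281) 360.0 circle ((434.0460205078125, 197.77520751953125), 36.847530364990234)
side tri (309.451904296875, 243.06494140625) 1506.0 circle ((550.1682739257812, -246.5315399169922), 115.50836944580078)
(array([0.435, 0.193, 0.088]), np.float64(4.086383471383022e-05))
(450, 789, 3)
```

View pics/c0.png

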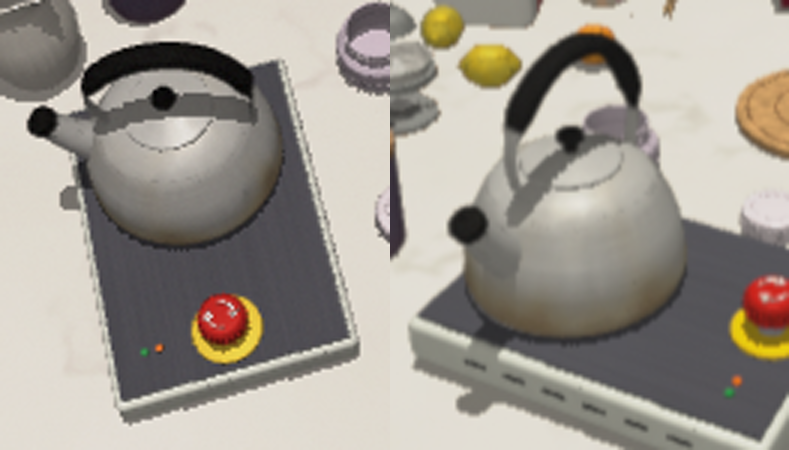

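Run:
```python
from h import *
np.set_printoptions(precision=3,suppress=True)
T=lambda x,y:(x/3+125,y/3+185); S=lambda x,y:((x-390)/3+165,y/3+205)
c=[at("top",T(*p),.055) for p in((120,404),(354,338),(283,62))]
print(*c); d=c[1]-c[0];print("yaw from near edge",np.arctan2(d[0],-d[1]),np.linalg.norm(d)); d=c[2]-c[1];print(np.arctan2(d[1],d[0]),np.linalg.norm(d))
K={}
for n,a,b in(("knob",(163,98),(569,138)),("spout",(42,122),(468,225)),("endL",(92,88),(514,128)),("endR",(246,88),(632,108))):
    K[n]=tri(T(*a),S(*b));print(n,*K[n])
print("handle net",tri((180.3,204.4),(226.3,217.6)))
print("kettle origin",tri((177.9,237.1),(222.9,296)))
e=K["endL"][0]-K["endR"][0];print("mid",(K["endL"][0]+K["endR"][0])/2,"dir ang",np.arctan2(e[1],e[0])); 
e=K["spout"][0]-K["knob"][0];print("spout dir",np.arctan2(e[1],e[0]))
```

```text
[0.39  0.31  0.055] [0.386 0.071 0.055] [0.717 0.063 0.055]
yaw from near edge -0.01981860048578995 0.23870580802125638
-0.02626546341277738 0.33172075952291696
knob [0.633 0.189 0.196] 5.619916386059278e-05
spout [0.655 0.312 0.176] 0.0005410213645425023
endL [0.644 0.25  0.236] 0.004656558183291923
endR [0.618 0.107 0.19 ] 0.007673690365780495
handle net (array([0.628, 0.172, 0.286]), np.float64(0.010399788848385277))
kettle origin (array([0.632, 0.216, 0.071]), np.float64(0.008151773968636944))
mid [0.631 0.179 0.213] dir ang 1.387832842614338
spout dir 1.3936055399976623
```

```bash
cat >> h.py <<'E'
from scipy.spatial.transform import Rotation as Ro
def plan(target,yaw=None,n=5,grip=0,show=True):
    "yaw: world angle of tool y axis in deg (None: keep); prints rows"
    s=r.state();p=np.array(s["tool_pos"],float);R=np.array(s["eef_rot"],float)
    y0=np.degrees(np.arctan2(R[1,1],R[0,1])); dy=0 if yaw is None else (yaw-y0+180)%360-180
    # level correction folded into the first row as tool rotvec
    t=np.array(target,float);out=[]
    print("now",p.round(4),"yaw",round(y0,1),"tilt",np.degrees(np.arccos(-R[2,2])).round(2),"F",np.round(s["wrist_force"],1),"t",round(s["time"],2),"w",round(s["grip_width"],4))
    st=np.round(-dy/n,1)
    p0=p.copy()
    for i in range(n):
        g=p0+(t-p0)*(i+1)/n
        d=np.round(R.T@(g-p)*100,2); p=p+R@d/100
        R=R@Ro.from_rotvec([0,0,np.radians(st)]).as_matrix()
        out.append("%g %g %g 0 0 %g %g"%(*d,st,grip))
    for i in range(0,n,5): print("; ".join(out[i:i+5]))
E
python3 - <<'E'
from h import *
print(r.tcp_to_tips)
plan([.5,-.25,.2],-35,13)
E
```

```text
0.017
now [ 0.2307 -0.6344  0.2483] yaw -70.0 tilt 0.0 F [ 0.3  0.2 -0.1] t 1.2 w 0.0853
2.96 -2.07 0.37 0 0 -2.7 0; 3.05 -1.93 0.37 0 0 -2.7 0; 3.14 -1.78 0.37 0 0 -2.7 0; 3.22 -1.64 0.38 0 0 -2.7 0; 3.29 -1.48 0.37 0 0 -2.7 0
3.36 -1.32 0.37 0 0 -2.7 0; 3.42 -1.16 0.37 0 0 -2.7 0; 3.47 -1 0.37 0 0 -2.7 0; 3.51 -0.84 0.37 0 0 -2.7 0; 3.54 -0.67 0.38 0 0 -2.7 0
3.58 -0.5 0.37 0 0 -2.7 0; 3.59 -0.34 0.37 0 0 -2.7 0; 3.61 -0.16 0.37 0 0 -2.7 0
```

```bash
python3 -m inch '2.96 -2.07 0.37 0 0 -2.7 0; 3.05 -1.93 0.37 0 0 -2.7 0; 3.14 -1.78 0.37 0 0 -2.7 0; 3.2 -1.64 0.37 0 0 -2.7 0; 3.3 -1.48 0.37 0 0 -2.7 0'
python3 -m inch '3.36 -1.32 0.37 0 0 -2.7 0; 3.42 -1.16 0.37 0 0 -2.7 0; 3.47 -1 0.37 0 0 -2.7 0; 3.5 -0.84 0.37 0 0 -2.7 0; 3.54 -0.67 0.37 0 0 -2.7 0'
python3 -m inch '3.58 -0.5 0.37 0 0 -2.7 0; 3.59 -0.34 0.37 0 0 -2.7 0; 3.6 -0.16 0.37 0 0 -2.7 0'
python3 - <<'E'
from h import *
plan([.434,.193,.17],-10,14)
E
```

```text
time: 1.62
tool_pos: [0.3348, -0.4851, 0.2298]
eef_rot: [[0.833, 0.553, 0.0], [0.553, -0.833, -0.0], [0.0, 0.0, -1.0]]
wrist_force: [0.8, -0.3, 0.0]
grip_width: 0.0258
finger_force: 0.0
time: 2.03
tool_pos: [0.4385, -0.3374, 0.2114]
eef_rot: [[0.681, 0.733, 0.001], [0.733, -0.681, -0.0], [0.0, 0.001, -1.0]]
wrist_force: [0.2, -0.9, -0.1]
grip_width: -0.0
finger_force: 0.0
time: 2.28
tool_pos: [0.5006, -0.2487, 0.2003]
eef_rot: [[0.571, 0.821, 0.0], [0.821, -0.571, -0.0], [0.0, 0.001, -1.0]]
wrist_force: [0.7, -0.6, -0.0]
grip_width: 0.0
finger_force: 0.0
now [ 0.5006 -0.2487  0.2003] yaw -34.8 tilt 0.03 F [ 0.7 -0.6 -0. ] t 2.28 w 0.0
2.32 -2.19 0.22 0 0 -1.8 0; 2.39 -2.12 0.21 0 0 -1.8 0; 2.45 -2.04 0.22 0 0 -1.8 0; 2.51 -1.96 0.21 0 0 -1.8 0; 2.58 -1.89 0.22 0 0 -1.8 0
2.63 -1.8 0.21 0 0 -1.8 0; 2.69 -1.71 0.22 0 0 -1.8 0; 2.75 -1.64 0.21 0 0 -1.8 0; 2.79 -1.54 0.22 0 0 -1.8 0; 2.84 -1.46 0.21 0 0 -1.8 0
2.88 -1.37 0.22 0 0 -1.8 0; 2.92 -1.27 0.21 0 0 -1.8 0; 2.97 -1.19 0.22 0 0 -1.8 0; 3 -1.09 0.22 0 0 -1.8 0
```

```bash
python3 -m inch '2.32 -2.19 0.22 0 0 -1.8 0; 2.4 -2.1 0.22 0 0 -1.8 0; 2.45 -2.04 0.22 0 0 -1.8 0; 2.5 -1.96 0.22 0 0 -1.8 0; 2.58 -1.9 0.22 0 0 -1.8 0' >/dev/null
python3 -m inch '2.63 -1.8 0.22 0 0 -1.8 0; 2.69 -1.71 0.22 0 0 -1.8 0; 2.75 -1.64 0.22 0 0 -1.8 0; 2.8 -1.54 0.22 0 0 -1.8 0; 2.84 -1.46 0.22 0 0 -1.8 0' >/dev/null
python3 -m inch '2.88 -1.37 0.22 0 0 -1.8 0; 2.92 -1.27 0.22 0 0 -1.8 0; 2.97 -1.19 0.22 0 0 -1.8 0; 3 -1.1 0.22 0 0 -1.8 0'
python3 - <<'E'
from h import *
snap("side","s1");snap("top","t1")
a=cv2.imread("pics/s1.png")[190:350,150:400];b=cv2.imread("pics/t1.png")[180:340,90:340]
o=np.vstack([cv2.resize(a,None,fx=1.8,fy=1.8),cv2.resize(b,None,fx=1.8,fy=1.8)]);cv2.imwrite("pics/c1.png",o)
plan([.434,.193,.125],None,3)
E
```

```text
time: 3.45
tool_pos: [0.4338, 0.1933, 0.1695]
eef_rot: [[0.168, 0.986, 0.001], [0.986, -0.168, 0.0], [0.0, 0.001, -1.0]]
wrist_force: [0.4, -0.1, 0.2]
grip_width: -0.0001
finger_force: 0.0
now [0.4332 0.1975 0.1697] yaw -9.2 tilt 0.21 F [-0.7 -0.4  0.3] t 3.55 w 0.0001
-0.15 0.05 1.49 0 0 0 0; -0.15 0.05 1.49 0 0 0 0; -0.15 0.05 1.48 0 0 0 0
```

View pics/c1.png

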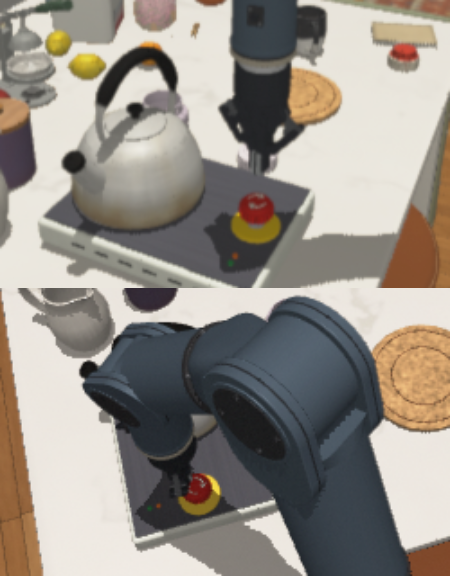

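```bash
python3 -m inch '0 0 0 0 0 0 0; 0 0 2 0 0 0 0; 0 0 2 0 0 0 0; 0 0 0 0 0 0 0'
python3 -m inch '0 0 0.8 0 0 0 0; 0 0 0.8 0 0 0 0; 0 0 0.6 0 0 0 0; 0 0 0 0 0 0 0'
```

```text
time: 3.88
tool_pos: [0.4331, 0.1895, 0.1271]
eef_rot: [[0.171, 0.985, -0.003], [0.985, -0.171, -0.003], [-0.003, -0.003, -1.0]]
wrist_force: [-1.0, -0.3, -1.3]
grip_width: -0.0002
finger_force: 0.0
time: 4.22
tool_pos: [0.4348, 0.1915, 0.1081]
eef_rot: [[0.17, 0.985, 0.002], [0.985, -0.17, -0.0], [0.0, 0.002, -1.0]]
wrist_force: [-2.2, -0.7, 4.3]
grip_width: 0.0001
finger_force: 2.5
```

```bash
python3 -m inch '0 0 0.2 0 0 0 0; 0 0 0 0 0 0 0; 0 0 -1 0 0 0 100; 0 0 -3 0 0 0 100; 0 0 -3 0 0 0 100'
python3 - <<'E'
from h import *
a=snap("side","s2"); C=blob(a,(10,130,60),(30,255,255),(270,285,315,328));print(cv2.boundingRect(C),cv2.fitEllipse(C)[0])
b=cv2.imread("pics/s0.png")[:,:,::-1].copy();C=blob(b,(10,130,60),(30,255,255),(270,285,315,328));print(cv2.boundingRect(C),cv2.fitEllipse(C)[0])
print(proj("side",[.434,.193,.101]),proj("side",[.434,.193,.091]))
plan([.628,.173,.36],-10.3,11,100)
E
```

```text
time: 4.63
tool_pos: [0.4335, 0.1912, 0.1759]
eef_rot: [[0.169, 0.986, -0.002], [0.986, -0.169, -0.001], [-0.001, -0.002, -1.0]]
wrist_force: [0.7, -0.2, -0.7]
grip_width: 0.0355
finger_force: 0.0
(283, 302, 19, 15) (291.8606872558594, 309.15728759765625)
(283, 297, 19, 17) (291.8921203613281, 305.5913391113281)
[292.39028843 301.19700774] [292.28756891 304.30160374]
now [0.4358 0.1927 0.1814] yaw -9.7 tilt 0.34 F [2.7 1.1 4.6] t 4.68 w 0.0433
0.12 1.76 -1.61 0 0 0.1 100; 0.13 1.76 -1.62 0 0 0.1 100; 0.13 1.76 -1.61 0 0 0.1 100; 0.13 1.76 -1.62 0 0 0.1 100; 0.14 1.76 -1.61 0 0 0.1 100
0.14 1.76 -1.62 0 0 0.1 100; 0.14 1.76 -1.61 0 0 0.1 100; 0.14 1.76 -1.62 0 0 0.1 100; 0.15 1.75 -1.61 0 0 0.1 100; 0.15 1.76 -1.62 0 0 0.1 100
0.16 1.76 -1.61 0 0 0.1 100
```

```bash
python3 -m inch '0 0 -3.6 0 0 0 100; 0 0 -3.6 0 0 0 100; 0 0 -3.6 0 0 0 100; 0 0 -3.6 0 0 0 100; 0 0 -3.6 0 0 0 100'
python3 -m inch '0.35 3.3 0 0 0 0 100; 0.35 3.3 0 0 0 0 100; 0.35 3.3 0 0 0 0 100; 0.35 3.3 0 0 0 0 100; 0 3.2 0 0 0 0 100'
python3 -m inch '0 3 0 0 0 0 100; 0 0 0 0 0 0 100; 0 0 0 0 0 0 100'
python3 - <<'E'
from h import *
plan([.628,.173,.36],-10.3,2,100)
snap("side","s3");snap("top","t3")
a=cv2.imread("pics/s3.png")[130:330,150:400];b=cv2.imread("pics/t3.png")[110:310,90:340]
cv2.imwrite("pics/c3.png",cv2.resize(np.hstack([a,b]),None,fx=1.6,fy=1.6))
E
```

```text
time: 5.1
tool_pos: [0.4338, 0.1913, 0.3577]
eef_rot: [[0.169, 0.986, 0.001], [0.986, -0.169, 0.0], [0.0, 0.001, -1.0]]
wrist_force: [1.1, -0.4, -0.2]
grip_width: 0.0853
finger_force: 0.0
time: 5.52
tool_pos: [0.5997, 0.1777, 0.3556]
eef_rot: [[0.169, 0.986, 0.001], [0.986, -0.169, 0.0], [0.0, 0.001, -1.0]]
wrist_force: [-0.6, 0.5, 0.5]
grip_width: 0.0855
finger_force: 0.0
time: 5.77
tool_pos: [0.6287, 0.1718, 0.3542]
eef_rot: [[0.171, 0.985, -0.001], [0.985, -0.171, -0.0], [-0.001, -0.001, -1.0]]
wrist_force: [-1.0, -0.3, -0.2]
grip_width: 0.0855
finger_force: 0.0
now [0.6287 0.1718 0.3542] yaw -9.8 tilt 0.08 F [-1.  -0.3 -0.2] t 5.77 w 0.0855
0.05 -0.05 -0.29 0 0 0.2 100; 0.06 -0.04 -0.29 0 0 0.2 100
```

View pics/c3.png

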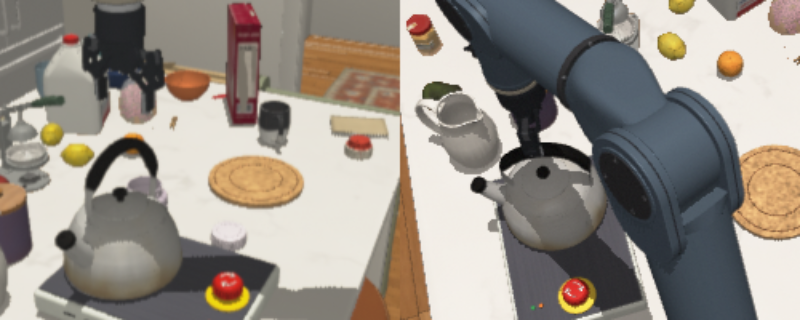

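```bash
python3 -m inch '0 0.25 1.5 0 0 0 100; 0 0 2 0 0 0 100; 0 0 2 0 0 0 100; 0 0 2 0 0 0 100; 0 0 0 0 0 0 100'
python3 -m inch '0 0 0 0 0 0 55; 0 0 0 0 0 0 45'
python3 - <<'E'
from h import *
snap("side","s4");snap("top","t4")
a=cv2.imread("pics/s4.png")[160:310,150:350];b=cv2.imread("pics/t4.png")[160:310,90:290]
cv2.imwrite("pics/c4.png",cv2.resize(np.hstack([a,b]),None,fx=2,fy=2,interpolation=cv2.INTER_CUBIC))
E
```

```text
time: 6.28
tool_pos: [0.6276, 0.1721, 0.2774]
eef_rot: [[0.168, 0.986, -0.005], [0.986, -0.168, -0.002], [-0.003, -0.005, -1.0]]
wrist_force: [-0.9, -0.1, 0.1]
grip_width: 0.0854
finger_force: 0.0
time: 6.45
tool_pos: [0.6301, 0.173, 0.2822]
eef_rot: [[0.168, 0.986, 0.002], [0.986, -0.168, 0.001], [0.001, 0.002, -1.0]]
wrist_force: [0.5, -0.8, 0.2]
grip_width: 0.0639
finger_force: 0.0
```

View pics/c4.png

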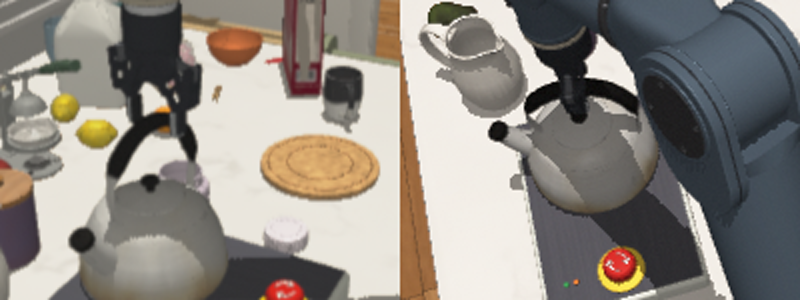

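```bash
python3 -m inch '0 0 0.2 0 0 0 30; 0 0 0 0 0 0 22; 0 0 0 0 0 0 10; 0 0 0 0 0 0 0; 0 0 0 0 0 0 0' 80
python3 -m inch '0 0 0 0 0 0 0; 0 0 0 0 0 0 0; 0 0 -0.5 0 0 0 0; 0 0 -0.5 0 0 0 0; 0 0 0 0 0 0 0' 80
```

```text
time: 6.97
tool_pos: [0.6305, 0.1726, 0.2793]
eef_rot: [[0.169, 0.986, 0.001], [0.986, -0.169, 0.0], [0.001, 0.001, -1.0]]
wrist_force: [-0.3, -0.5, 6.3]
grip_width: 0.0237
finger_force: 79.6
time: 7.38
tool_pos: [0.63, 0.1723, 0.2887]
eef_rot: [[0.169, 0.986, -0.0], [0.986, -0.169, -0.0], [-0.0, -0.0, -1.0]]
wrist_force: [1.2, 1.1, -5.6]
grip_width: 0.0242
finger_force: 79.4
```

```bash
python3 -m inch '0 0 -1 0 0 0 0; 0 0 -1.5 0 0 0 0; 0 0 -2 0 0 0 0; 0 0 -1.5 0 0 0 0; 0 0 -0.5 0 0 0 0' 80
python3 -m inch '-0.6 0 0 0 0 0 0; -1.2 0 0 0 0 0 0; -1.8 0 0 0 0 0 0; -2.3 0 0 0 0 0 0; -2.3 0 0 0 0 0 0'
python3 - <<'E'
from h import *
snap("side","s5");a=cv2.imread("pics/s5.png")
cv2.imwrite("pics/c5.png",cv2.resize(a[120:340,120:400],None,fx=2.4,fy=2.4,interpolation=cv2.INTER_CUBIC))
plan([.544,-.2695,.35],None,1,0)
E
```

```text
time: 7.8
tool_pos: [0.6307, 0.1728, 0.3562]
eef_rot: [[0.169, 0.986, 0.003], [0.986, -0.169, 0.001], [0.002, 0.003, -1.0]]
wrist_force: [1.3, 0.2, -6.5]
grip_width: 0.0239
finger_force: 79.5
time: 8.22
tool_pos: [0.6152, 0.0894, 0.3517]
eef_rot: [[0.169, 0.986, -0.003], [0.986, -0.169, -0.001], [-0.002, -0.003, -1.0]]
wrist_force: [0.9, 0.2, -6.6]
grip_width: 0.024
finger_force: 79.4
now [0.6151 0.0827 0.3519] yaw -10.1 tilt 0.38 F [-0.2 -6.8 -7.1] t 8.27 w 0.0237
-35.92 -0.83 0.42 0 0 0 0
```

View pics/c5.png

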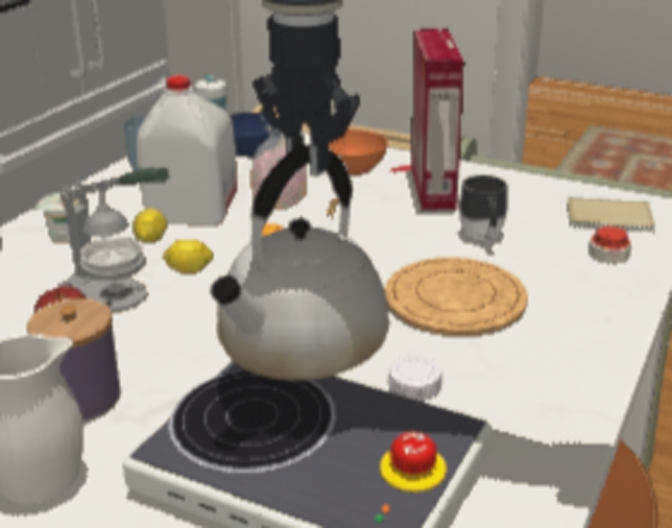

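```bash
python3 -m inch '-2.4 -0.05 0 0 0 0 0; -2.5 -0.05 0 0 0 0 0; -2.5 -0.05 0 0 0 0 0; -2.5 -0.05 0 0 0 0 0; -2.5 -0.05 0 0 0 0 0' >/dev/null
python3 -m inch '-2.5 -0.05 0 0 0 0 0; -2.5 -0.05 0 0 0 0 0; -2.5 -0.05 0 0 0 0 0; -2.5 -0.05 0 0 0 0 0; -2.5 -0.05 0 0 0 0 0' >/dev/null
python3 -m inch '-2.4 -0.05 0 0 0 0 0; -2.3 -0.05 0 0 0 0 0; -1.9 -0.05 0 0 0 0 0; -1.4 -0.05 0 0 0 0 0; -0.8 -0.05 0 0 0 0 0' >/dev/null
python3 -m inch '-0.4 0 0 0 0 0 0; 0 0 0 0 0 0 0; 0 0 0 0 0 0 0'
python3 - <<'E'
from h import *
np.set_printoptions(precision=3,suppress=True)
print("ring",at("side",(225,294.2),.059))
snap("side","s6");snap("top","t6")
P={}
for n in("kettle_base","kettle","kettle_handle"):
    d={c:nets.tip_of(n,c)[:1] for c in("top","side")};print(n,d)
    if d["top"] and d["side"]: print(tri(d["top"][0]["xy"],d["side"][0]["xy"]))
a=cv2.imread("pics/s6.png")[120:320,200:420];b=cv2.imread("pics/t6.png")[110:310,200:420]
cv2.imwrite("pics/c6.png",cv2.resize(np.hstack([a,b]),None,fx=1.8,fy=1.8,interpolation=cv2.INTER_CUBIC))
plan([.544,-.2695,.3],None,1,0)
E
```

```text
time: 9.77
tool_pos: [0.5516, -0.2421, 0.3533]
eef_rot: [[0.168, 0.986, 0.0], [0.986, -0.168, 0.001], [0.001, -0.0, -1.0]]
wrist_force: [0.2, 0.0, -7.4]
grip_width: 0.0242
finger_force: 79.1
ring [0.635 0.196 0.059]
kettle_base {'top': [], 'side': []}
kettle {'top': [{'xy': [311.6, 212.3], 'confidence': 0.61}], 'side': [{'xy': [305.0, 216.1], 'confidence': 0.84}]}
(array([ 0.556, -0.204,  0.137]), np.float64(0.0049963214815555886))
kettle_handle {'top': [{'xy': [326.3, 175.6], 'confidence': 0.86}], 'side': [{'xy': [314.4, 151.0], 'confidence': 0.64}]}
(array([ 0.542, -0.23 ,  0.364]), np.float64(0.0008143378867864338))
now [ 0.551 -0.243  0.353] yaw -9.7 tilt 0.01 F [-0.3 -0.7 -6.8] t 10.17 w 0.024
-2.75 -0.29 5.35 0 0 0 0
```

View pics/c6.png

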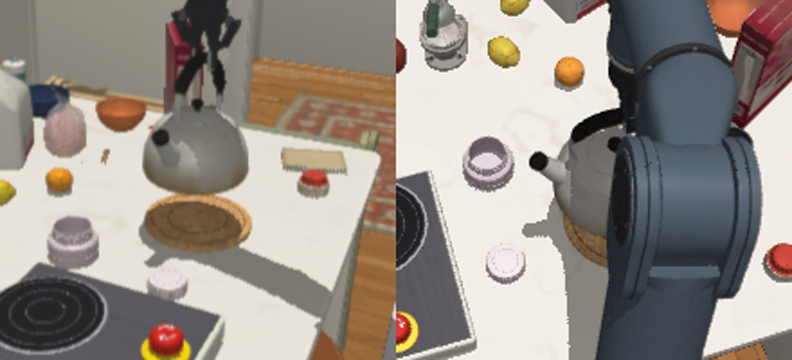

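```bash
python3 -m inch '-0.7 -0.05 0 0 0 0 0; -1 -0.05 0 0 0 0 0; -0.8 -0.05 1 0 0 0 0; -0.5 0 1.5 0 0 0 0; 0 0 2 0 0 0 0'
python3 -m inch '0 0 2 0 0 0 0; 0 0 2 0 0 0 0; 0 0 1.5 0 0 0 0; 0 0 0.5 0 0 0 0; 0 0 0 0 0 0 0'
python3 - <<'E'
from h import *
np.set_printoptions(precision=3,suppress=True)
snap("side","s7");snap("top","t7")
for n,z in(("kettle",.03),("kettle_handle",.252),("trivet",0)):
    for c in("top","side"):
        for d in nets.tip_of(n,c)[:1]: print(n,c,d["confidence"],at(c,d["xy"],z))
a=cv2.imread("pics/s7.png")[120:300,220:400]
cv2.imwrite("pics/c7.png",cv2.resize(a,None,fx=3,fy=3,interpolation=cv2.INTER_CUBIC))
plan([.544,-.272,.234],None,1,0)
E
```

```text
time: 10.58
tool_pos: [0.5442, -0.276, 0.3082]
eef_rot: [[0.172, 0.985, 0.001], [0.985, -0.172, -0.002], [-0.002, 0.002, -1.0]]
wrist_force: [0.8, -0.4, -7.2]
grip_width: 0.024
finger_force: 79.1
time: 11.0
tool_pos: [0.5436, -0.2734, 0.2465]
eef_rot: [[0.17, 0.985, -0.003], [0.985, -0.17, 0.001], [0.0, -0.003, -1.0]]
wrist_force: [-1.2, -0.2, -6.7]
grip_width: 0.0239
finger_force: 79.2
kettle top 0.98 [ 0.552 -0.233  0.03 ]
kettle side 0.86 [ 0.546 -0.219  0.03 ]
kettle_handle top 0.61 [ 0.536 -0.268  0.252]
kettle_handle side 0.67 [ 0.535 -0.262  0.252]
trivet side 0.78 [ 0.552 -0.236  0.   ]
now [ 0.545 -0.273  0.249] yaw -9.7 tilt 0.07 F [ 0.1  0.  -6.8] t 11.4 w 0.024
0.05 -0.12 1.51 0 0 0 0
```

View pics/c7.png

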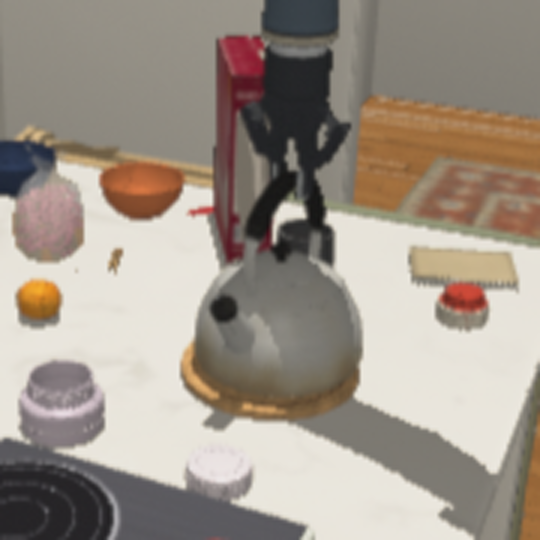

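```bash
python3 -m inch '0.1 0.5 0.4 0 0 0 0; 0 0 0.4 0 0 0 0; 0 0 0.3 0 0 0 0; 0 0 0.2 0 0 0 0; 0 0 0 0 0 0 0'
```

```text
time: 11.82
tool_pos: [0.55, -0.2739, 0.236]
eef_rot: [[0.17, 0.985, 0.001], [0.985, -0.17, -0.002], [-0.002, 0.001, -1.0]]
wrist_force: [-1.1, -2.5, 1.7]
grip_width: 0.0238
finger_force: 80.4
```

```bash
python3 -m inch '0 0 0.1 0 0 0 0; 0 0 0 0 0 0 0; 0 0 0 0 0 0 32; 0 0 0 0 0 0 45; 0 0 0 0 0 0 100' 20
python3 -m inch '0 0 0 0 0 0 100; 0 0 0 0 0 0 100; 0 0 -1.5 0 0 0 100; 0 0 -3 0 0 0 100; 0 0 -3.5 0 0 0 100'
python3 -m inch '0 0 -3.5 0 0 0 100; 0 0 -2 0 0 0 100; 0 0 0 0 0 0 100'
python3 - <<'E'
from h import *
np.set_printoptions(precision=3,suppress=True)
snap("side","s8")
for d in nets.tip_of("kettle","side")[:1]: print(d["confidence"],at("side",d["xy"],.014))
a=cv2.imread("pics/s8.png")[150:330,200:400]
cv2.imwrite("pics/c8.png",cv2.resize(a,None,fx=3,fy=3,interpolation=cv2.INTER_CUBIC))
plan([.434,.193,.34],-10,18,100)
E
```

```text
time: 12.23
tool_pos: [0.5502, -0.2718, 0.2345]
eef_rot: [[0.168, 0.986, 0.0], [0.986, -0.168, 0.001], [0.001, 0.0, -1.0]]
wrist_force: [0.3, -0.6, 0.3]
grip_width: 0.0491
finger_force: 0.0
time: 12.65
tool_pos: [0.549, -0.2719, 0.3135]
eef_rot: [[0.168, 0.986, -0.004], [0.986, -0.168, 0.002], [0.001, -0.004, -1.0]]
wrist_force: [0.3, 0.3, 0.6]
grip_width: 0.0855
finger_force: 0.0
time: 12.9
tool_pos: [0.5515, -0.2726, 0.3746]
eef_rot: [[0.169, 0.986, 0.007], [0.986, -0.169, -0.003], [-0.002, 0.008, -1.0]]
wrist_force: [0.7, -0.4, -0.4]
grip_width: 0.0857
finger_force: 0.0
0.69 [ 0.544 -0.218  0.014]
now [ 0.55  -0.272  0.37 ] yaw -9.7 tilt 0.08 F [-0.1 -0.4 -0.7] t 13.0 w 0.0851
2.44 -1.07 0.16 0 0 0 100; 2.44 -1.07 0.17 0 0 0 100; 2.44 -1.08 0.16 0 0 0 100; 2.44 -1.07 0.17 0 0 0 100; 2.44 -1.07 0.16 0 0 0 100
2.43 -1.07 0.16 0 0 0 100; 2.44 -1.07 0.17 0 0 0 100; 2.44 -1.08 0.16 0 0 0 100; 2.44 -1.07 0.17 0 0 0 100; 2.44 -1.07 0.16 0 0 0 100
2.44 -1.07 0.16 0 0 0 100; 2.44 -1.07 0.17 0 0 0 100; 2.44 -1.08 0.16 0 0 0 100; 2.44 -1.07 0.17 0 0 0 100; 2.44 -1.07 0.16 0 0 0 100
2.44 -1.07 0.16 0 0 0 100; 2.44 -1.07 0.17 0 0 0 100; 2.43 -1.08 0.16 0 0 0 100
```

View pics/c8.png

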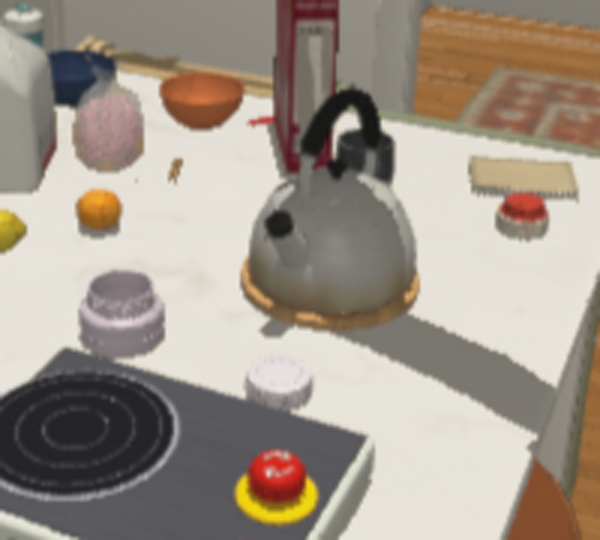

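```bash
python3 -m inch '2.44 -1.07 0.16 0 0 0 100; 2.44 -1.07 0.16 0 0 0 100; 2.44 -1.07 0.16 0 0 0 100; 2.44 -1.07 0.16 0 0 0 100; 2.44 -1.07 0.16 0 0 0 100' >/dev/null
python3 -m inch '2.44 -1.07 0.16 0 0 0 100; 2.44 -1.07 0.16 0 0 0 100; 2.44 -1.07 0.16 0 0 0 100; 2.44 -1.07 0.16 0 0 0 100; 2.44 -1.07 0.16 0 0 0 100' >/dev/null
python3 -m inch '2.44 -1.07 0.5 0 0 0 100; 2.44 -1.07 1 0 0 0 100; 2.44 -1.07 2 0 0 0 100; 2.44 -1.07 2 0 0 0 100; 2.44 -1.07 2 0 0 0 100' >/dev/null
python3 -m inch '2.44 -1.07 2 0 0 0 100; 2.44 -1.07 2 0 0 0 100; 2.44 -1.07 2 0 0 0 100; 0 0 2 0 0 0 100; 0 0 0 0 0 0 100'
python3 - <<'E'
from h import *
print(np.round(r.state()["q"],2))
plan([.434,.1935,.14],-10,3,100)
a=snap("side","s9");C=blob(a,(10,130,60),(30,255,255),(270,285,315,328));print(cv2.boundingRect(C),cv2.fitEllipse(C)[0])
E
```

```text
time: 14.67
tool_pos: [0.4312, 0.1931, 0.1944]
eef_rot: [[0.165, 0.986, -0.007], [0.986, -0.165, -0.002], [-0.004, -0.007, -1.0]]
wrist_force: [0.1, -0.5, 0.2]
grip_width: 0.0856
finger_force: 0.0
[-0.18  0.37 -0.46  2.01  0.22  0.81 -0.93]
now [0.4312 0.1931 0.1944] yaw -9.5 tilt 0.43 F [ 0.1 -0.5  0.2] t 14.67 w 0.0856
0.04 0.1 1.81 0 0 0.2 100; 0.03 0.11 1.81 0 0 0.2 100; 0.04 0.1 1.81 0 0 0.2 100
(283, 302, 19, 15) (291.8606872558594, 309.15728759765625)
```

```bash
python3 -m inch '0 0 2 0 0 0 100; 0 0 2.5 0 0 0 100; 0 0 2 0 0 0 100; 0 0 0 0 0 0 100; 0 0 0 0 0 0 100'
python3 -m inch '0 0 0 0 0 0 100; 0 0 0 0 0 0 100'
```

```text
time: 15.13
tool_pos: [0.4342, 0.192, 0.1337]
eef_rot: [[0.17, 0.985, -0.001], [0.985, -0.17, -0.001], [-0.001, -0.001, -1.0]]
wrist_force: [0.2, -0.0, 0.6]
grip_width: 0.0853
finger_force: 0.0
time: 15.3
tool_pos: [0.4351, 0.193, 0.1349]
eef_rot: [[0.17, 0.986, 0.002], [0.986, -0.17, 0.001], [0.001, 0.002, -1.0]]
wrist_force: [-0.1, -0.3, 0.6]
grip_width: 0.0853
finger_force: 0.0
```

Centred over the button; descend to TCP ≈ 0.086 and grip.

```bash
python3 -m inch '0 0 1.5 0 0 0 100; 0 0 1.5 0 0 0 100; 0 0 1.2 0 0 0 100; 0 0 0.6 0 0 0 100; 0 0 0 0 0 0 100'
python3 -m inch '0 0 0 0 0 0 70; 0 0 0 0 0 0 60; 0 0 0 0 0 0 50; 0 0 0 0 0 0 40; 0 0 0 0 0 0 40' 30
```

```text
time: 15.72
tool_pos: [0.4342, 0.1928, 0.0853]
eef_rot: [[0.169, 0.986, -0.0], [0.986, -0.169, -0.0], [-0.0, -0.0, -1.0]]
wrist_force: [0.0, -0.1, 1.0]
grip_width: 0.0855
finger_force: 0.0
time: 16.13
tool_pos: [0.4358, 0.1932, 0.0867]
eef_rot: [[0.17, 0.986, 0.003], [0.986, -0.17, 0.001], [0.002, 0.003, -1.0]]
wrist_force: [2.8, -1.9, 7.4]
grip_width: 0.0491
finger_force: 29.8
```

```bash
python3 -m inch '0 0 -0.05 0 0 6.5 40; 0 0 -0.05 0 0 6.5 40; 0 0 -0.05 0 0 6.5 40; 0 0 -0.05 0 0 6.5 40; 0 0 -0.05 0 0 6.5 40'
python3 -m inch '0 0 -0.05 0 0 6.5 40; 0 0 -0.05 0 0 6.5 40; 0 0 -0.05 0 0 6.5 40; 0 0 -0.1 0 0 5 40; 0 0 0 0 0 0 40'
python3 -m inch '0 0 0 0 0 0 40; 0 0 0 0 0 0 40'
```

```text
time: 16.55
tool_pos: [0.4361, 0.1932, 0.089]
eef_rot: [[0.677, 0.736, 0.004], [0.736, -0.677, 0.001], [0.004, 0.002, -1.0]]
wrist_force: [3.7, -2.3, 3.4]
grip_width: 0.0491
finger_force: 31.5
time: 16.97
tool_pos: [0.4363, 0.1931, 0.0916]
eef_rot: [[0.921, 0.389, 0.004], [0.389, -0.921, 0.001], [0.004, 0.0, -1.0]]
wrist_force: [5.0, -2.2, 1.1]
grip_width: 0.0492
finger_force: 31.4
time: 17.13
tool_pos: [0.4363, 0.193, 0.0915]
eef_rot: [[0.919, 0.394, 0.004], [0.394, -0.919, 0.001], [0.004, 0.0, -1.0]]
wrist_force: [5.5, -2.6, 2.6]
grip_width: 0.0487
finger_force: 31.4
```

```bash
python3 -m inch '0 0 0 0 0 0 100; 0 0 0 0 0 0 100; 0 0 0 0 0 0 100; 0 0 -1 0 0 0 100; 0 0 -2 0 0 0 100'
python3 -m inch '0 0 -3 0 0 0 100; 0 0 -3 0 0 0 100; 0 0 -3 0 0 0 100; 0 0 0 0 0 0 100; 0 0 0 0 0 0 100'
python3 - <<'E'
from h import *
np.set_printoptions(precision=3,suppress=True)
a=snap("side","s10");C=blob(a,(10,130,60),(30,255,255),(270,285,315,328));print(cv2.boundingRect(C),cv2.fitEllipse(C)[0])
b=snap("top","t10")
for c in("top","side"):
    for d in nets.tip_of("kettle",c)[:1]: print(c,d["confidence"],at(c,d["xy"],.014))
o=np.hstack([a[150:330,200:400],b[150:330,190:390]])
cv2.imwrite("pics/c10.png",cv2.resize(o[:,:,::-1],None,fx=2,fy=2,interpolation=cv2.INTER_CUBIC))
E
```

```text
time: 17.55
tool_pos: [0.4328, 0.1926, 0.1192]
eef_rot: [[0.918, 0.396, -0.004], [0.396, -0.918, -0.002], [-0.004, -0.0, -1.0]]
wrist_force: [-0.1, -0.4, 1.3]
grip_width: 0.0857
finger_force: 0.0
time: 17.97
tool_pos: [0.4347, 0.1934, 0.2118]
eef_rot: [[0.918, 0.395, 0.003], [0.395, -0.918, 0.002], [0.003, -0.0, -1.0]]
wrist_force: [-0.1, -1.1, -1.0]
grip_width: 0.0852
finger_force: 0.0
(283, 299, 19, 15) (291.9985656738281, 306.04888916015625)
top 0.8 [ 0.566 -0.228  0.014]
side 0.6 [ 0.555 -0.247  0.014]
```

View pics/c10.png

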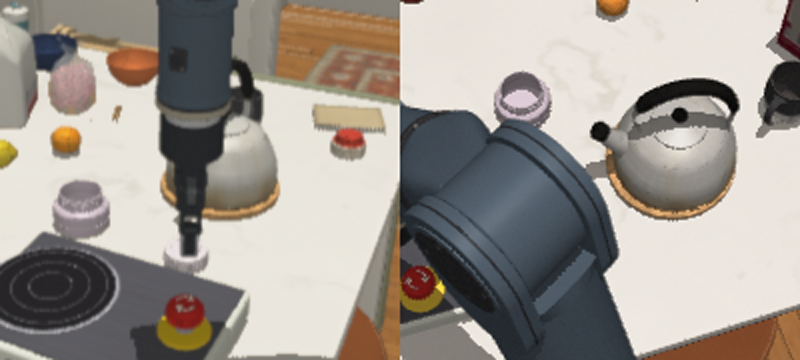

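```bash
python3 -m inch '0 1 -3 0 0 0 100; 0 3 -3 0 0 0 100; 0 3.5 -2 0 0 0 100; 0 3.5 0 0 0 0 100; 0 3.5 0 0 0 0 100' >/dev/null
python3 -m inch '0 3.5 0 0 0 0 100; 0 3.5 0 0 0 0 100; 0 2 0 0 0 0 100; 0 0 0 0 0 0 100; 0 0 0 0 0 0 100'
python3 - <<'E'
from h import *
np.set_printoptions(precision=3,suppress=True)
for f,c,bx in(("11","side",(270,285,315,328)),("11","top",(180,275,220,312))):
    a=snap(c,c[0]+f);C=blob(a,(10,130,60),(30,255,255),bx);b=cv2.imread(f"pics/{c[0]}0.png")[:,:,::-1].copy();D=blob(b,(10,130,60),(30,255,255),bx)
    print(c,cv2.boundingRect(C),cv2.fitEllipse(C)[0],"start",cv2.boundingRect(D),cv2.fitEllipse(D)[0])
    for d in nets.tip_of("kettle",c)[:1]: print(d["confidence"],at(c,d["xy"],.014))
E
```

```text
time: 19.0
tool_pos: [0.5266, -0.0234, 0.2884]
eef_rot: [[0.92, 0.393, -0.003], [0.393, -0.92, -0.0], [-0.002, -0.001, -1.0]]
wrist_force: [-0.3, 0.7, 0.1]
grip_width: 0.0855
finger_force: 0.0
side (283, 297, 19, 17) (291.9197082519531, 305.60675048828125) start (283, 297, 19, 17) (291.8921203613281, 305.5913391113281)
0.55 [ 0.563 -0.264  0.014]
top (191, 283, 16, 17) (198.51759338378906, 290.8304138183594) start (191, 283, 16, 17) (198.51759338378906, 290.8304138183594)
0.87 [ 0.564 -0.235  0.014]
```

```bash
python3 -c "
from workcell import r
print(r.hand_in())"
```

```text
the job is handed in; nothing more can be done
None
```

I handed the job in at about 19 s, and no verdict came back. The stop button was latched, then twisted about 57° and matches its raised starting position in both cameras. The kettle stands upright and released on the trivet, an estimated 15 mm or less from its centre, and I saw no sign that the jar, lid or mug had moved.

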